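# Reset the coarse ring of a two-tier knob

## Task

On the bench supply, the instrument whose knob has two tiers, turn only the large lower (coarse) ring until its white line points at the long black index bar on the panel. Leave the small fine knob on top of it just as it is set, and leave the one-piece knob of the neighbouring instrument alone.

Things in the scene. Friction and masses are not known exactly. Their poses are not given: they have to be found in the camera images.
- coarse (a joint): Angle (rad) of the two-tier knob's large lower ring: black ribbed plastic, 56 mm across, 24 mm tall, white line on top, vertical axis. 0: line points at the long index bar; grows counter-clockwise from above. Starts between -1.3 and -0.6; stops at -1.7 and 1.7. Stays where left, friction 0.05 N m; the tiers do not drag each other. Grip across any diameter.
- coarse_centre (a point): Point on the two-tier knob's axis level with the ring's top, 85 mm above the table; x along the ring's white line, z up. Panel top is 25 mm lower. The instrument is a fixed grey box 160 x 200 x 60 mm with flush index bar (20 x 7 mm) and dots round the ring, and on its far side a flush display and two 14 mm tall terminals 110 mm from the axis. Nothing else stands on the panel.
- fine_mark (a point): Rim point of the black line on top of the fine knob, 12 mm from the axis. The fine knob is grey plastic, 24 mm across and 17 mm tall, standing on the coarse ring on the same axis; its top is 18 mm above the ring's top. It turns by itself and very easily (0.006 N m). Must stay put.
- single_mark (a point): Rim point of the white line on top of the one-piece knob (black, ribbed, 56 mm across, 36 mm tall, no second tier), 28 mm from its axis, on the neighbouring instrument: a grey box of the same size with vent slots in place of the display. Must stay put. The two boxes stand side by side, either one on the left.

How it is judged (in metres and radians):
At the end, for the whole second after the job is handed in: The coarse ring's white line is at rest within 10 degrees of the index bar; the fine knob is within 12 degrees, and the neighbour's one-piece knob within 12 degrees, of where each started (value of joint coarse between -0.18 and 0.18 rad and velocity of joint coarse between -0.05 and 0.05 rad/s and distance of fine_mark from where it was at the start of the episode below 0.0025 m and distance of single_mark from where it was at the start of the episode below 0.006 m); the robot touches nothing.
It fails at once if the fine knob is turned (more than 12 degrees) (distance of fine_mark from where it was at the start of the episode above 0.0025 m).
It fails at once if the neighbouring instrument's one-piece knob is turned (more than 12 degrees) (distance of single_mark from where it was at the start of the episode above 0.006 m).
It also fails if it takes over 32 s, if anything falls off the work surface, if the arm or the gripper's body presses on something with over 40 N, if the wrist force passes 120 N, or if a joint passes its speed limit or range.

## Robot

A 6-joint arm with a two-finger parallel gripper is mounted at the origin on the work surface. World frame = base frame: x ahead of the robot, y to its left, z up, the work surface at z = 0. Lengths are in m, angles in degrees, forces in N, time in s.
With the tool pointing down it reaches from about 0.4 to 0.825 m from the base axis. Payload 7 kg.
Tool frame: the origin (TCP) lies midway between the tips of the shut fingers; the grasp point (between the pads) lies r.grip_depth behind it (r.grip_depth is the distance from the TCP to the grasp point, in m); z points along the fingers, y is the line along which they close (so a half turn about z gives the same grasp; the last joint's range is limited). The gripper opens to 88 mm and grips with 3 to 60 N. Pads are 19 mm wide; open, the fingers measure 130 mm over their backs; the gripper's body (78 mm by 193 mm) begins 47 mm behind the grasp point.
Start: joints at [-51.503, 20.546, 0.682, 0, -70.136, -16.507], TCP at [0.253, -0.626, 0.227] pointing down, gripper open.
Joint ranges: [-176.03, 176.03], [-82.01, 121.73], [-58.28, 71.71], [-173.87, 95.51], [-174.79, -0.11], [-173.66, 173.66]. Speed limits (degrees/s): [136.94, 136.94, 172.46, 180, 180, 180].

## Interface

Orientations are given as [roll, pitch, yaw] about the fixed x, y, z axes, in that order (R = Rz(yaw) Ry(pitch) Rx(roll)).
In Python, from plant import r, capture gives the robot as it stands (r), with the cameras as plain functions.
- The arm moves only by the tool nudge_tcp, called after "Request:" as a command line: name --argument value ..., lists and objects as JSON in quotes. Schema: {"type":"object","properties":{"ticks":{"type":"object","properties":{"increments":{"type":"array","items":{"type":"array","items":{"type":"number"},"minItems":6,"maxItems":6},"minItems":1,"maxItems":12}},"additionalProperties":false,"required":["increments"]},"aperture":{"type":"number"},"squeeze":{"type":"number"},"only":{"type":"string"},"quiet":{"type":"boolean"},"lines":{"type":"string"}},"required":["ticks"],"additionalProperties":false}. ticks is an object whose key "increments" holds a list of rows, 1 to 12 of them, each of 6 numbers: dx, dy, dz in shares of 0.75 m (1.0 is 0.75 m), then a rotation vector rx, ry, rz in fractions of the full range, 1 being 120 degrees; each row is the pose to reach, as a shift and turn from the pose commanded when the call began, along the tool's axes at that moment; what a row does not reach only later rows make up. A row lasts 1/12 s, in which the tool goes at most 0.0417 m and 7.16 degrees, less where a joint would pass 70% of its speed; a pose out of reach is approached as far as the arm can. aperture is the finger opening in m, set as the call begins (left out keeps the last). The fingers move at their own pace and stop on an object; squeeze is the grip in N (left out, the last holds). Time passes only in rows, so rows that do not move let the fingers close. The tool returns the time, the measured TCP pose, the force, the opening and the grip force at its end. only (a regular expression) keeps the lines of the reply that match it, lines (a string "A,B") keeps lines A to B, and quiet returns only ok. Shift and turn numbers lie between -1 and 1, and a call with a number outside is refused. Input that does not fit is refused with a message, and nothing moves.
- r.get_state(): the state, without advancing time (a new reading comes with each control period).
- capture(name): name is "scene" or "top" or "wrist"; returns a dict with "frame" (384x512x3 uint8, red, green, blue), "z_map" (384x512 float32, m along the optical axis (not along the pixel's ray), 0 where there is no reading), "fx", "fy", "cx", "cy" (pixels), "cam_to_world" (4x4, takes a point from camera to world coordinates). Camera axes: x right, y down, z forward; pixel columns grow to the right and rows downward; lengths in m; the calibration is good to about 2 mm. A picture is of the moment at which its call begins.
- r.close_job(): hands the job in; it is judged then, once.
The state is a dict: "time_s": time; "joints": joint angles; "qd": joint speeds; "joint_torque": joint torques, N m; "tcp_pos": TCP position; "eef_rot": TCP orientation; "contact_force": force on the tool from outside, world axes, zero at the start; "moment": the same for the moment, N m; "gripper_width": finger opening in m; "gripper_force": force on a finger pad.
Only numpy, scipy, OpenCV 4.12 (cv2) and the standard library are available. Lean on these libraries where they do the work, as an engineer would, in place of code of your own. Each camera call takes 0.05 s, during which the arm holds its last target. There are 200 camera calls.

## Working session

There is one attempt and no reset: what is moved stays moved. The work goes in short steps, Python scripts to look and compute and a tool call to move; the robot and the scene stay as the last step left them, time stands still between calls to the robot, and variables do not carry over. Pictures are saved under pics/ and viewed, at most 10 in all, crops included, and the job is handed in when it is done.

```bash
ls; mkdir -p pics
```

Run:
```python
from plant import r, capture
import cv2,numpy as np
print(r.grip_depth, r.get_state())
a=[]
for n in("top","scene"):
    c=capture(n); np.savez(f"pics/{n}0.npz",**c); a.append(c["frame"]); print(n,c["cam_to_world"].round(3).tolist(),c["fx"])
im=cv2.resize(np.vstack(a),None,fx=.78,fy=.78)[:,:,::-1]
cv2.imwrite("pics/a.png",im)
```

```text
pics
plant.py
0.0188 {'time_s': 0.0, 'joints': array([-5.15044904e+01,  2.05906830e+01,  6.33488741e-01, -2.17736822e-02,
       -7.01370334e+01, -1.65070782e+01]), 'qd': array([ 0.00773346,  0.0684965 , -0.05447147,  0.0296909 ,  0.08611013,
       -0.00510247]), 'joint_torque': array([ 3.03870647e-04, -5.82716775e+01,  2.93062162e+01,  6.99715465e+00,
        7.05628467e-03, -1.24163557e-04]), 'tcp_pos': array([ 0.25252624, -0.62543854,  0.22562383]), 'eef_rot': array([ 1.79903840e+02, -7.15101087e-03, -1.58018977e+02]), 'contact_force': array([-0.24746132, -0.67095997,  0.66541679]), 'moment': array([ 0.00812843, -0.05909987,  0.00185277]), 'gripper_force': 0.0, 'gripper_width': 0.08720980937694477}
top [[0.023, -0.994, 0.11, 0.455], [-1.0, -0.023, 0.008, -0.014], [-0.005, -0.11, -0.994, 0.772], [0.0, 0.0, 0.0, 1.0]] 360.39513600122103
scene [[-0.136, 0.533, -0.835, 1.099], [0.991, 0.077, -0.112, 0.077], [0.005, -0.842, -0.539, 0.504], [0.0, 0.0, 0.0, 1.0]] 424.2483155822121
```

View pics/a.png

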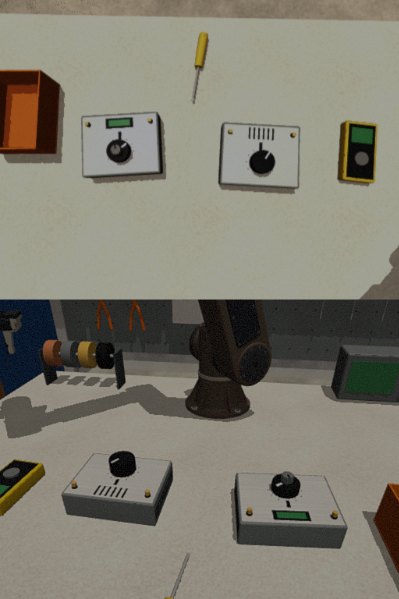

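The two-tier knob is on the left instrument in the top view, at about (119,150) in the picture, or (153,193) full size. The one-piece knob is at (262,161). Next I'll measure and zoom in.

Create h.py:
```python
import numpy as np,cv2
def world(c):
    v,u=np.mgrid[:384,:512]; z=c["z_map"]
    p=np.stack([(u-c["cx"])/c["fx"]*z,(v-c["cy"])/c["fy"]*z,z],-1)
    T=c["cam_to_world"]; return p@T[:3,:3].T+T[:3,3]
def rectify(c,cen,z,half=.05,n=400):
    # top-down ortho view on plane z: columns = -y, rows = -x (x up, y left)
    s=np.linspace(half,-half,n); X,Y=np.meshgrid(cen[0]+s,cen[1]+s,indexing="ij")
    T=np.linalg.inv(c["cam_to_world"]); P=np.stack([X,Y,np.full_like(X,z)],-1)@T[:3,:3].T+T[:3,3]
    return cv2.remap(c["frame"],(P[...,0]/P[...,2]*c["fx"]+c["cx"]).astype("f4"),(P[...,1]/P[...,2]*c["fy"]+c["cy"]).astype("f4"),cv2.INTER_CUBIC)
```

Run:
```python
from h import *
c=dict(np.load("pics/top0.npz")); W=world(c); s=W[150:240,100:215].reshape(-1,3)
for lo,hi in((.03,.066),(.078,.092),(.095,.112)):
    m=s[(s[:,2]>lo)&(s[:,2]<hi)]; print(len(m),m.mean(0).round(4),np.median(m[:,2]).round(4),cv2.minAreaRect(m[:,:2].astype("f4")*1000),cv2.minEnclosingCircle(m[:,:2].astype("f4")*1000))
m=s[(s[:,2]>.078)]; cen=np.array(cv2.minEnclosingCircle(m[:,:2].astype("f4"))[0]);print(cen)
cv2.imwrite("pics/b.png",np.hstack([rectify(c,cen,z) for z in(.085,.06)])[:,:,::-1])
```

```text
6810 [0.5559 0.1858 0.0605] 0.061 ((559.4612426757812, 187.59622192382812), (155.61170959472656, 200.4367218017578), 4.811262130737305) ((560.3289794921875, 188.06716918945312), 125.05565643310547)
528 [0.5404 0.1841 0.0854] 0.0856 ((541.3302001953125, 185.9711456298828), (55.314002990722656, 55.83344650268555), 43.232078552246094) ((541.515380859375, 187.17820739746094), 29.292919158935547)
150 [0.5411 0.1857 0.1026] 0.1029 ((541.1946411132812, 185.71934509277344), (24.56488037109375, 23.79300308227539), 5.0418171882629395) ((541.6249389648438, 186.57664489746094), 12.947419166564941)
[0.5035615 0.1004076]
```

View pics/b.png

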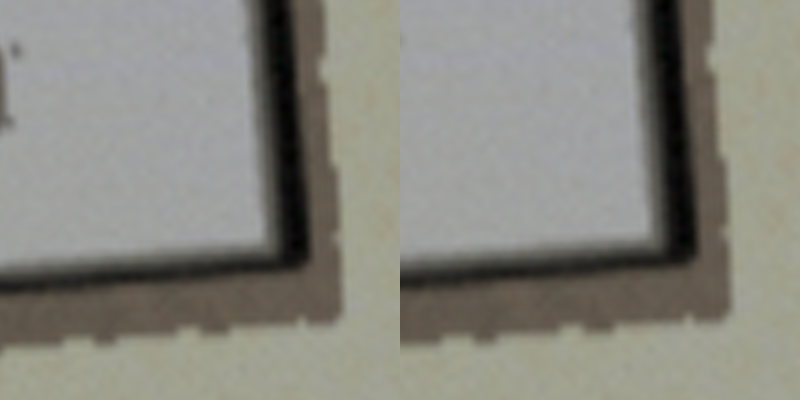

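The centre estimate was pulled off by outliers, so this crop shows only the box corner. I'm redoing it around (0.5412, 0.1859).

Run:
```python
from h import *
c=dict(np.load("pics/top0.npz"))
cv2.imwrite("pics/c.png",np.hstack([rectify(c,(.5412,.1859),z) for z in(.085,.06)])[:,:,::-1])
```

```text
(no output)
```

View pics/c.png

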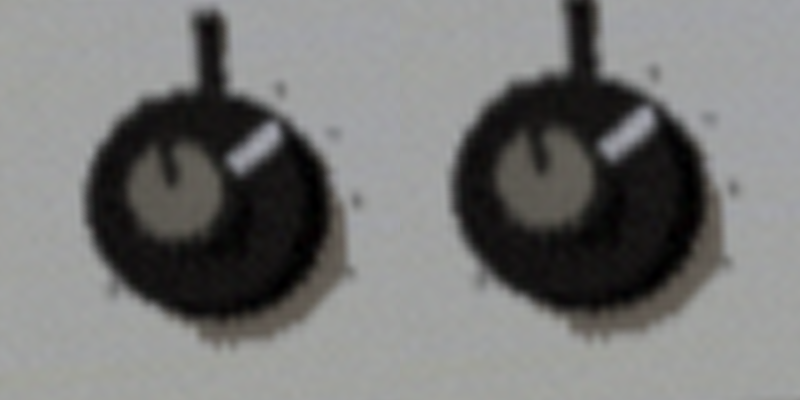

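The ring's top is centred near the crop centre, about (200,200) on the left, and its white line ends near (280,128), so it points about 50° clockwise of +x. The index bar on the right runs (578,5)–(583,75), about 4.8° counter-clockwise like the box. The ring therefore needs roughly +55°. Keeping the current yaw works for the grasp, so I'll move over to hover.

Units first: shifts go in shares of 0.75 m and turns go in shares of 120 degrees. So 0.322 m / 0.75 = 0.4293, -0.286 m / 0.75 = -0.3813.

Request:
nudge_tcp --ticks '{"increments": [[-0.0347,0.0391,0,0,0,0],[-0.0693,0.0781,0,0,0,0],[-0.104,0.1172,0,0,0,0],[-0.1387,0.156,0,0,0,0],[-0.1733,0.1947,0,0,0,0],[-0.208,0.2347,0,0,0,0],[-0.2427,0.2733,0,0,0,0],[-0.2773,0.312,0,0,0,0],[-0.312,0.352,0,0,0,0],[-0.3467,0.3907,0,0,0,0],[-0.3813,0.4293,0,0,0,0]]}'

```text
time_s: 1.02
tcp_pos: [0.3973, -0.2184, 0.2266]
eef_rot: [180.0, 0.0, -158.0]
contact_force: [0.9, 0.2, -0.3]
gripper_width: 0.0876
gripper_force: 0.0
```

Request:
nudge_tcp --ticks '{"increments": [[-0.0347,0.0391,0,0,0,0],[-0.0693,0.0781,0,0,0,0],[-0.104,0.1172,0,0,0,0],[-0.1387,0.156,0,0,0,0],[-0.1733,0.1947,0,0,0,0],[-0.208,0.2347,0,0,0,0],[-0.2427,0.2733,0,0,0,0],[-0.2773,0.312,0,0,0,0],[-0.312,0.352,0,0,0,0],[-0.3467,0.3907,0,0,0,0],[-0.3805,0.4293,0,0,0,0],[-0.3805,0.4293,0,0,0,0]]}'

```text
time_s: 2.02
tcp_pos: [0.5431, 0.1904, 0.2254]
eef_rot: [-180.0, -0.0, -157.8]
contact_force: [1.2, -0.7, 0.4]
gripper_width: 0.0872
gripper_force: 0.0
```

Request:
nudge_tcp --ticks '{"increments": [[0,0,0,0,0,0],[0,0,0,0,0,0]]}'

```text
time_s: 2.18
tcp_pos: [0.5409, 0.1852, 0.2258]
eef_rot: [-180.0, -0.1, -158.0]
contact_force: [0.9, -0.9, 0.8]
gripper_width: 0.0876
gripper_force: 0.0
```

Run:
```python
from plant import r, capture
from h import *
print(r.get_state()["joints"])
c=capture("wrist"); np.savez("pics/w1.npz",**c); W=world(c)
d=np.hypot(W[...,0]-.5412,W[...,1]-.1859)<.06
for lo,hi in((.08,.091),(.096,.111)):
    m=W[d&(W[...,2]>lo)&(W[...,2]<hi)]; print(len(m),np.median(m[:,2]) if len(m) else 0,cv2.minEnclosingCircle(m[:,:2].astype("f4")*1000) if len(m) else 0, m.mean(0),np.percentile(m[:,:2],[1,99],axis=0))
cv2.imwrite("pics/d.png",np.hstack([cv2.resize(c["frame"],(400,300)),cv2.resize(rectify(c,(.5412,.1859),.085),(300,300))])[:,:,::-1])
```

```text
[ 3.84941567e+01  1.09620431e+01 -1.26251250e+01 -1.14067862e-02
 -6.65024760e+01 -1.06462283e+02]
2272 0.08494337385339143 ((538.9340209960938, 185.8754425048828), 29.001123428344727) [0.53695909 0.18496696 0.08487897] [[0.51185468 0.1591134 ]
 [0.56508711 0.21231519]]
663 0.10230396608719178 ((538.9228515625, 185.6488494873047), 13.059730529785156) [0.53816968 0.1854796  0.10198712] [[0.52700151 0.17401239]
 [0.55012415 0.19752275]]
```

View pics/d.png

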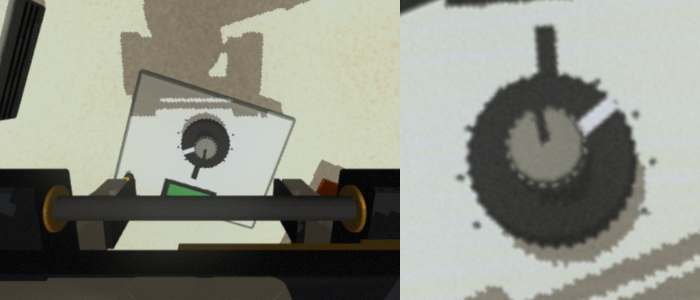

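The wrist view confirms the setting. In the right crop the ring is centred near (551,157) and the line ends near (616,101), about 49° clockwise of +x. The bar runs (545,28)–(548,72), about 4–5° counter-clockwise. Averaging the cameras puts the axis at (0.540, 0.186). I'll descend with the fingers open to TCP z = 0.066, then close gently.

To row units: 0.159 m / 0.75 = 0.212, 0.06 m / 0.75 = 0.08.

Request:
nudge_tcp --ticks '{"increments": [[0,0,0.0267,0,0,0],[0.0007,0.0013,0.0533,0,0,0],[0.0007,0.0013,0.08,0,0,0],[0.0007,0.0013,0.1067,0,0,0],[0.0007,0.0013,0.1333,0,0,0],[0.0007,0.0013,0.1533,0,0,0],[0.0007,0.0013,0.1733,0,0,0],[0.0007,0.0013,0.1867,0,0,0],[0.0007,0.0013,0.2,0,0,0],[0.0007,0.0013,0.2067,0,0,0],[0.0007,0.0013,0.212,0,0,0],[0.0007,0.0013,0.212,0,0,0]]}'

```text
time_s: 3.23
tcp_pos: [0.5405, 0.1857, 0.0672]
eef_rot: [-180.0, -0.0, -158.0]
contact_force: [-0.0, -0.4, -0.5]
gripper_width: 0.0876
gripper_force: 0.0
```

Request:
nudge_tcp --ticks '{"increments": [[0,0,0,0,0,0],[0,0,0,0,0,0],[0,0,0,0,0,0],[0,0,0,0,0,0],[0,0,0,0,0,0],[0,0,0,0,0,0]]}' --aperture 0.05 --squeeze 10

```text
time_s: 3.73
tcp_pos: [0.5406, 0.1862, 0.0678]
eef_rot: [180.0, 0.0, -158.0]
contact_force: [-1.0, 0.4, 2.6]
gripper_width: 0.0558
gripper_force: 10.0
```

The ring is held at 55.8 mm with little side force. Next I'll turn it counter-clockwise, which is −z in the tool frame.

To row units: -53.5 degrees / 120 = -0.4458.

Request:
nudge_tcp --ticks '{"increments": [[0,0,0,0,0,-0.0333],[0,0,0,0,0,-0.075],[0,0,0,0,0,-0.1167],[0,0,0,0,0,-0.1583],[0,0,0,0,0,-0.2],[0,0,0,0,0,-0.2417],[0,0,0,0,0,-0.2833],[0,0,0,0,0,-0.325],[0,0,0,0,0,-0.3667],[0,0,0,0,0,-0.4083],[0,0,0,0,0,-0.4458],[0,0,0,0,0,-0.4458]]}'

```text
time_s: 4.73
tcp_pos: [0.5403, 0.1865, 0.0678]
eef_rot: [180.0, 0.0, -104.3]
contact_force: [-4.0, 3.7, 3.9]
gripper_width: 0.0557
gripper_force: 10.0
```

Request:
nudge_tcp --ticks '{"increments": [[0,0,0,0,0,0],[0,0,0,0,0,0]]}'

```text
time_s: 4.9
tcp_pos: [0.5403, 0.1865, 0.0678]
eef_rot: [180.0, 0.0, -104.7]
contact_force: [-3.6, 4.1, 3.6]
gripper_width: 0.0557
gripper_force: 10.0
```

Run:
```python
from plant import r, capture
from h import *
a=[cv2.resize(rectify(capture(n),(.540,.186),.085),(390,390)) for n in("top","wrist")]
cv2.imwrite("pics/e.png",np.hstack(a)[:,:,::-1])
```

```text
(no output)
```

View pics/e.png

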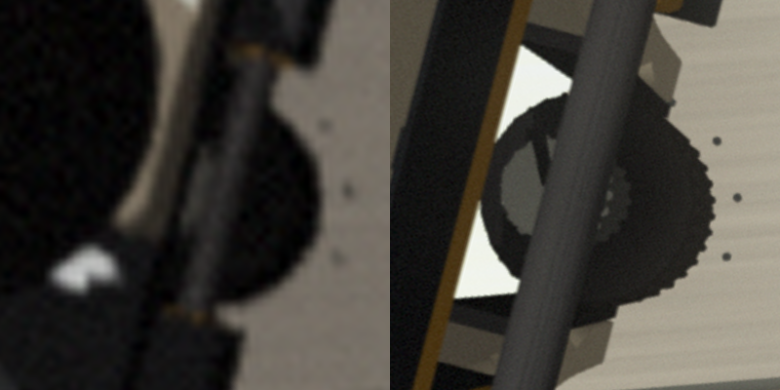

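The gripper hides the white line, but the right crop shows the fine knob's black line still at (540,150), unchanged. I'll open, rise and measure.

Request:
nudge_tcp --ticks '{"increments": [[0,0,0,0,0,0],[0,0,0,0,0,0],[0,0,0,0,0,0],[0,0,0,0,0,0],[0,0,0,0,0,0]]}' --aperture 0.088

```text
time_s: 5.42
tcp_pos: [0.5406, 0.1858, 0.0675]
eef_rot: [180.0, -0.0, -104.5]
contact_force: [-0.1, -1.2, -0.7]
gripper_width: 0.0832
gripper_force: 0.0
```

Request:
nudge_tcp --ticks '{"increments": [[0,0,-0.0133,0,0,0],[0,0,-0.0333,0,0,0],[0,0,-0.06,0,0,0],[0,0,-0.0933,0,0,0],[0,0,-0.1267,0,0,0],[0,0,-0.16,0,0,0],[0,0,-0.1867,0,0,0],[0,0,-0.2067,0,0,0],[0,0,-0.2133,0,0,0],[0,0,-0.2133,0,0,0],[0,0,-0.2133,0,0,0]]}'

```text
time_s: 6.33
tcp_pos: [0.5402, 0.1858, 0.2272]
eef_rot: [180.0, 0.0, -104.5]
contact_force: [0.4, -0.7, -0.7]
gripper_width: 0.0876
gripper_force: 0.0
```

Run:
```python
from plant import r, capture
from h import *
c=capture("wrist"); w0=dict(np.load("pics/w1.npz"))
a=[cv2.resize(rectify(x,(.540,.186),z),(390,390)) for x,z in((w0,.085),(c,.085))]
cv2.imwrite("pics/f.png",np.hstack(a)[:,:,::-1])
def ax(x,z,cond,R):
    im=rectify(x,(.539,.186),z,.05,800).astype(int); g=im.mean(2); s=np.linspace(.05,-.05,800); X,Y=np.meshgrid(s,s,indexing="ij")
    m=(cond(g)&R(X,Y)).astype("u1"); n,l,st,ce=cv2.connectedComponentsWithStats(m); k=1+np.argmax(st[1:,4]); q=np.c_[X[l==k],Y[l==k]]
    mu=q.mean(0); v=np.linalg.svd(q-mu,full_matrices=False)[2][0]; v*=np.sign(v@mu); return np.degrees(np.arctan2(v[1],v[0])).round(1),np.degrees(np.arctan2(mu[1],mu[0])).round(1),mu.round(4),len(q)
for x in(w0,c):
    print("line",ax(x,.085,lambda g:g>150,lambda X,Y:np.hypot(X,Y)<.0265))
    print("bar",ax(x,.060,lambda g:g<110,lambda X,Y:(np.hypot(X,Y)>.034)&(X>0)&(abs(Y)<.015)))
    print("fine",ax(x,.103,lambda g:g<65,lambda X,Y:np.hypot(X,Y)<.0115))
```

```text
line (np.float64(-48.4), np.float64(-49.4), array([ 0.0132, -0.0154]), 3870)
bar (np.float64(-9.2), np.float64(5.1), array([0.041 , 0.0037]), 7824)
fine (np.float64(12.4), np.float64(9.3), array([0.0066, 0.0011]), 1147)
line (np.float64(5.1), np.float64(3.1), array([0.0202, 0.0011]), 3904)
bar (np.float64(4.1), np.float64(4.4), array([0.042 , 0.0033]), 6757)
fine (np.float64(12.5), np.float64(10.3), array([0.0064, 0.0012]), 1150)
```

View pics/f.png

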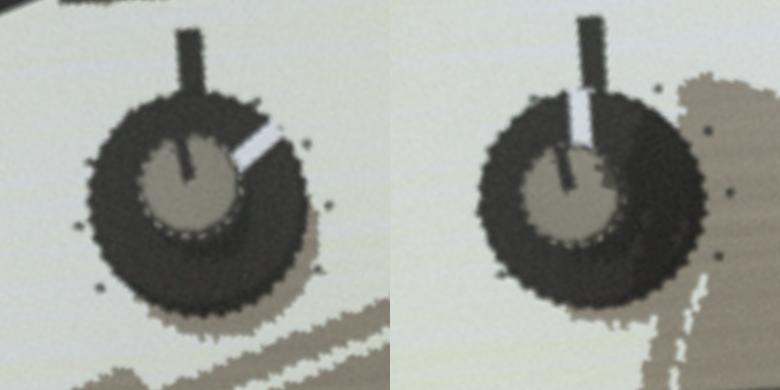

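The white line, (574,95)–(584,145) in the right crop, is parallel to the index bar at (592,50): 5.1° against 4.1°. The sideways offset is parallax from their different heights. The fine mark is unchanged at 12.4° before and 12.5° after, and the arm is clear, so I'm handing in.

```bash
python3 -c "
from plant import r, capture
print(r.close_job())"
```

```text
the job is handed in; nothing more can be done
None
```

The coarse ring's white line now points at the index bar to within about 1–2° by the wrist camera, the fine knob hasn't moved, I didn't go near the neighbour's knob, and the job is handed in (no verdict was returned).

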